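Hang-dried steamer plate onto the sliding trivet

ROBOT

A 7-joint arm with a two-finger parallel gripper is mounted at the origin on the work surface. World frame = base frame: x ahead of the robot, y to its left, z up, the work surface at z = 0. Lengths are in mm, angles in rad, forces in N, time in s.
With the tool pointing down it reaches from about 400 to 875 mm from the base axis. Payload 4.4 kg.
Tool frame: the origin (TCP) lies midway between the tips of the shut fingers; the grasp point (between the pads) lies 19 mm behind it; z points along the fingers, y is the line along which they close (so a half turn about z gives the same grasp; the last joint's range is limited). The gripper opens to 85 mm and grips with 20 to 120 N. Pads are 22 mm wide; open, the fingers measure 114 mm over their backs; the gripper's body (76 mm by 85 mm) begins 54 mm behind the grasp point. The pads swing forward as they close: fully open they stand 13 mm farther back than shut.
Start: joints at [1.176, 0.628, 0.038, 1.517, -0.027, 0.996, -0.02], TCP at [209.918, -615.185, 231.313] pointing down, gripper open.
Joint ranges: [-3.06, 3.06], [-0.37, 2.12], [-1.25, 1.32], [0.18, 2.47], [-1.1, 4.24], [0.23, 1.98], [-2.94, 2.94]. Speed limits (rad/s): [2.57, 2.57, 3.14, 3.14, 3.14, 3.14, 3.14].

INTERFACE

Orientations are given as [roll, pitch, yaw] about the fixed x, y, z axes, in that order (R = Rz(yaw) Ry(pitch) Rx(roll)).
In Python, from cell import telemetry, eyes, ctrl, finder gives the robot as it stands.
- The arm moves only by the tool move_arm, never from a script. Its argument "steps" is a list of rows, each a list of 7 numbers: the turn, a rotation vector about the world's x, y, z in degrees, then the shift along the world's x, y, z in m, then the finger opening in m, from 0 to 0.0854. A call has 1 to 5 rows; each row shifts and turns the commanded pose from where the row before left it; what a row does not reach is not made up. A row lasts 1/10 s, in which the tool goes at most 50 mm and 8.59 degrees, less where a joint would pass 70% of its speed; a pose out of reach is approached as far as the arm can. A call with a gripper value outside its range is refused whole. The fingers move at their own pace and stop on an object; the grip force is fixed at half the most. Time passes only in rows, so rows that do not move let the fingers close. It gives the time, the measured TCP pose, the force, the opening and the grip force at its end, in the units of the state.
- telemetry.read_state(): the state, without advancing time (a new reading comes with each control period).
- eyes.get_image(name): name is "scene" or "top" or "wrist"; returns (picture, depth): 420x560x3 uint8, blue, green, red; 420x560 float32, mm along the optical axis (not along the pixel's ray), 0 where there is no reading.
- eyes.calibration(name): a dict with "fx", "fy", "cx", "cy" (pixels), "distortion" ([k1, k2, p1, p2, k3] as OpenCV has them; the pictures are not rectified), "position" and "attitude" of the camera in the world. Camera axes: x right, y down, z forward; pixel columns grow to the right and rows downward; lengths in mm; the calibration is good to about 2 mm. A picture is of the moment at which its call begins: read the wrist's pose just before it. calibration takes no time and is no camera call; for the wrist camera it gives the pose at the moment of the call.
- ctrl.finish_job(): hands the job in; it is judged then, once.
Trained networks look in the newest picture that a camera, given by its name, has taken for a name from the list of things; names that differ only in an ending like _2 or _b are one class to them, and where a whole thing is asked for, a point or a joint stands for the part that bears it (a point fixed in the world has none). Each returns a list of dicts, best first, with "confidence" (0 to 1); they miss things now and then, are a little off and sometimes report something else, mostly with a low value. They report only what shows in the picture. A call takes as long as a camera call. They do not tell look-alikes from the thing itself.
- finder.boxes_of(camera, name): "location" ([x, y, z] in mm, in the coordinates of the camera as it stood for that picture, good to about 4 mm: the middle of the surface that is visible of it).
- finder.cut_out(camera, name): "mask" (420x560 bool, what is visible of it).
- finder.pinpoint(camera, name): "location" ([x, y, z] in mm, in the coordinates of the camera as it stood for that picture, good to about 4 mm: a listed point, or the origin of a listed thing).
The state is a dict: "clock": time; "qpos": joint angles; "qd": joint speeds; "tau": joint torques, N m; "eef_pos": TCP position; "tool_rot": TCP orientation; "force": force on the tool from outside, world axes, zero at the start; "torque": the same for the moment, N m; "width": finger opening in mm; "gripper_force": force on a finger pad.
Only numpy, scipy, OpenCV 4.12 (cv2) and the standard library are available. Lean on these libraries where they do the work, as an engineer would, in place of code of your own. Each camera call takes 0.05 s, during which the arm holds its last target. There are 200 camera calls.

TASK

Lift the aluminium steamer plate up and off the slanted drying peg and set it down flat on the sliding trivet, its tube right down over the trivet's upright pin; do not drop it. Then, with the plate on it, slide the trivet along its rail (it has a black knob to move it by) until it clicks into the stop at the white mark on the rail. Leave the other things on the counter where they are.

Things in the scene. Friction and masses are not known exactly. Their poses are not given: they have to be found in the camera images.
- plate: Aluminium steamer plate: perforated disc, 140 mm across, 6 mm thick, with an upright lifting tube in the middle, outer diameter 40 mm, from 6 to 56 mm above the underside. A 26 mm bore goes through tube and disc. Origin: middle of the underside; z along the tube, away from the disc. At the start it hangs on the drying peg, z along the peg, leaning 25 degrees from vertical.
- peg_seat (a point): Middle of the plate's underside as it hangs: on the axis of the fixed stand's slanted steel peg, 155 mm up, on a 40 mm wide stop collar. The peg, 20 mm thick, goes 44 mm on from here (its tip stays inside the tube), up and towards this frame's -x, 25 degrees from vertical (frame z is vertical). The plate must move 50 mm along it to clear. Wooden foot 130 x 120 x 14 mm.
- trivet_seat (a point): Middle of the top face of the sliding trivet (dark wooden deck 150 x 150 mm, 36 mm above the counter), at the foot of its upright steel pin (20 mm thick, 25 mm high, tapered top). The plate's underside rests here. y axis: along the rail, the way the trivet slides to the stop; the knob is on the -x side.
- trivet_knob (a point): Point to grip on the trivet's black upright knob: on its axis, 35 mm above the deck, 15 mm below the knob's top. The knob is 24 mm thick and 50 mm high, on a tongue of the deck 108 mm from the pin, on the deck's -x side. Axes as for trivet_seat.
- stop_mark (a point): White line painted on the steel rail base on the knob's side, 9 mm above the counter, 140 mm from the rail's middle line. With the trivet at the stop, its pin, its knob and a white dash on its tongue are level with the line along the rail. The rail is fixed, 430 mm long; the slide ends 70 mm past the mark. y axis: along the rail.
- trivet (a joint): Position of the trivet along its rail, m: 0 at the far-right end, growing along the rail's y to 0.25 at the other end. A sprung ball clicks it into the stop at 0.180; it takes about 3 to 8 N to push into it or out of it, 2 N elsewhere.
- salt_jar: White ceramic salt jar with a blue lid, 76 mm across, 100 mm high; leave alone. Origin: middle of the underside.
- weight: Steel pressure cooker weight, 42 mm across, 62 mm high; leave alone. Origin: middle of the underside.
- gasket: Black silicone sealing ring lying flat, 140 mm across, 11 mm high; leave alone. Origin: middle of the underside.
- bowl: Steel bowl, 100 mm across, 50 mm high; leave alone. Origin: middle of the underside.
- mug: Blue mug, 76 mm across, 85 mm high; leave alone. Origin: middle of the underside.
- spoon: Wooden spoon, 190 mm long, lying on the counter; leave alone.
Mind the look-alikes: they are no part of the job. What is shaped like the plate but orange or purple is not meant.

How it is judged (in metres and radians):
On the way, in this order (a step that is already met when the one before it is completed fails the run):
1. the plate is lifted clear of the drying peg (distance between plate and peg_seat above 0.07 m), for 0.1 s.
2. the plate sits flat on the trivet, over its pin, before the trivet is at the stop (horizontal distance between plate and trivet_seat below 0.007 m and z of plate in the frame of trivet_seat between -0.004 and 0.004 m and angle between plate's own z axis and vertical below 0.06 rad and value of joint trivet below 0.165 m), for 0.2 s.
3. the trivet has been slid into the stop with the plate on it (horizontal distance between plate and trivet_seat below 0.007 m and z of plate in the frame of trivet_seat between -0.004 and 0.004 m and angle between plate's own z axis and vertical below 0.06 rad and value of joint trivet between 0.174 and 0.186 m), for 0.2 s.
At the end, for the whole second after the job is handed in: The plate lies flat on the trivet (underside within 4 mm of the deck, within 7 mm of the pin's axis sideways, tilt under 0.06 rad), the trivet is in its stop (joint 0.174 to 0.186 m), and both are at rest (all of step 3 and linear speed of plate below 0.02 m/s and velocity of joint trivet between -0.01 and 0.01 m/s); the robot touches nothing.
It fails at once if the plate is let go more than 15 mm above the trivet's deck, away from the peg (contact force between the fingers and plate below 0.01 N and z of plate in the frame of trivet_seat above 0.015 m and distance between plate and peg_seat above 0.07 m).
It fails at once if another thing on the counter is moved more than 25 mm (distance of any of salt_jar, weight, gasket, bowl, mug, spoon from where it was at the start of the episode above 0.025 m).
It also fails if it takes over 59 s, if anything falls off the work surface, if the arm or the gripper's body presses on something with over 40 N, if the wrist force passes 120 N, or if a joint passes its speed limit or range.

## Working session

There is one attempt and no reset: what is moved stays moved. The work goes in short steps, Python scripts to look and compute and a tool call to move; the robot and the scene stay as the last step left them, time stands still between calls to the robot, and variables do not carry over. Pictures are saved under pics/ and viewed, at most 10 in all, crops included, and the job is handed in when it is done.

Besides the shell and the picture viewer there is one more tool, called after "Call:" as a command line: name --pt "numbers of a row" for each row, then --argument value for the rest. move_arm: Moves the arm, as the interface text tells. Its arguments: {"type":"object","properties":{"steps":{"type":"array"}},"required":["steps"]}

```bash
mkdir -p pics; ls
cat > h.py <<'E'
import numpy as np, cv2
from cell import telemetry, eyes, ctrl, finder
from scipy.spatial.transform import Rotation as R
np.set_printoptions(precision=1,suppress=True)
def Rc(c):
    a=np.array(c["attitude"],float)
    return a if a.shape==(3,3) else (R.from_quat(a).as_matrix() if a.size==4 else R.from_euler('xyz',a).as_matrix())
def toW(c,p): return Rc(c)@np.array(p)+np.array(c["position"])
def ray(c,uv):
    K=np.array([[c["fx"],0,c["cx"]],[0,c["fy"],c["cy"]],[0,0,1]])
    n=cv2.undistortPoints(np.array([[uv]],float),K,np.array(c["distortion"]))[0,0]
    return np.array([n[0],n[1],1.])
def pix(c,d,uv): # depth pixel -> world
    return toW(c,ray(c,uv)*d[uv[1],uv[0]])
def cloud(c,d,m):
    v,u=np.nonzero(m&(d>0)); K=np.array([[c["fx"],0,c["cx"]],[0,c["fy"],c["cy"]],[0,0,1]])
    n=cv2.undistortPoints(np.stack([u,v],1).astype(float)[:,None],K,np.array(c["distortion"]))[:,0]
    z=d[v,u]; return (Rc(c)@np.c_[n*z[:,None],z].T).T+np.array(c["position"])
E
python3 - <<'E'
from h import *
ims=[]
for n in ["scene","top"]:
    c=eyes.calibration(n); im,d=eyes.get_image(n); np.savez(n+".npz",im=im,d=d); print(n,c)
    cv2.imwrite(f"pics/{n}0.png",im)
    for t in ["plate","peg_seat","trivet_seat","trivet_knob","stop_mark"]:
        for r in finder.pinpoint(n,t): print(t,round(r["confidence"],2),toW(c,r["location"]))
print(telemetry.read_state())
E
```

```text
pics
scene {'fx': 453.34178281669733, 'fy': 453.34178281669733, 'cx': 284.48080487640885, 'cy': 209.27047297988477, 'distortion': array([-0.1,  0. ,  0. ,  0. ,  0. ]), 'position': array([ 947.9,  572.7, 1021. ]), 'attitude': array([-2.5,  0. ,  2.4])}
plate 0.97 [408.3 385.9   1.8]
plate 0.91 [794.  268.8   2.2]
plate 0.9 [211.5 391.8  -0.2]
plate 0.84 [581.5 228.6 154. ]
plate 0.61 [ 507.2 -447.5    1.5]
trivet_seat 0.81 [ 591.3 -186.6   33.7]
trivet_knob 0.64 [ 487.  -194.7   70.7]
stop_mark 0.72 [446.6 -42.    8.8]
top {'fx': 415.45196454484227, 'fy': 415.45196454484227, 'cx': 273.67053737586775, 'cy': 206.29901541639703, 'distortion': array([-0.1,  0. ,  0. ,  0. ,  0. ]), 'position': array([ 293.9,   54.6, 1243. ]), 'attitude': array([-3. , -0. , -1.5])}
plate 0.84 [411.1 384.    2. ]
plate 0.65 [798.5 267.    0.4]
plate 0.61 [213.4 391.1   1.6]
plate 0.57 [585.8 229.8 154.8]
peg_seat 0.52 [581.5 225.  158.2]
trivet_seat 0.61 [ 595.6 -188.6   35.5]
trivet_knob 0.78 [ 488.7 -192.2   71.9]
stop_mark 0.89 [444.8 -42.8   6.4]
{'clock': 0.6, 'qpos': array([ 1.2,  0.6,  0. ,  1.5, -0. ,  1. , -0. ]), 'qd': array([-0., -0., -0.,  0.,  0., -0., -0.]), 'tau': array([ -0. , -56.3,   1.2, -19.4,   0. ,   0. ,   0. ]), 'eef_pos': array([ 209.9, -615.2,  231.3]), 'tool_rot': array([-3.1, -0. ,  0.3]), 'force': array([-0.4,  1.3, -0.2]), 'torque': array([ 0., -0.,  0.]), 'gripper_force': 0.0, 'width': 85.53185548367311}
```

View pics/scene0.png

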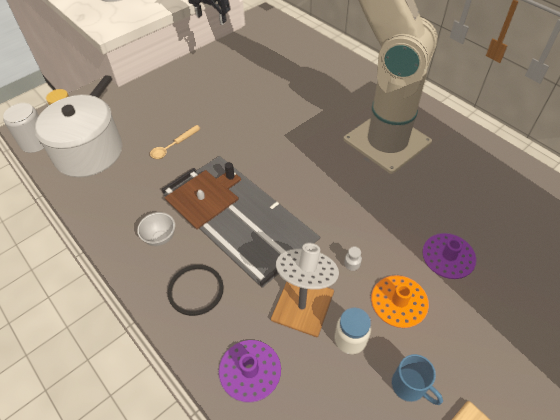

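View pics/top0.png

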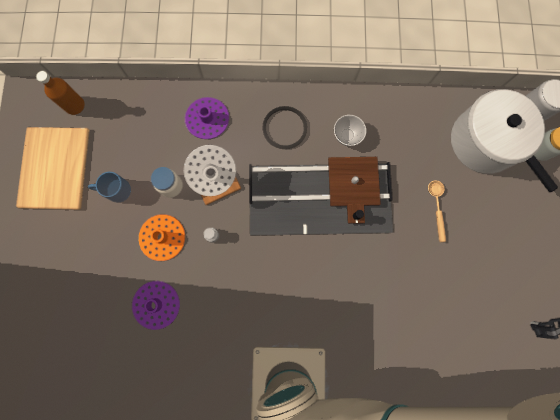

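The aluminium plate is at scene (307,268), top (210,170), raised on the peg. Its look-alikes are orange at scene (400,300) and purple at (250,370) and (450,256), all lying on the counter. Only the silver one hangs tilted on the stand above the wooden foot. The trivet is at scene (200,195), its knob at (230,171), and the white mark at (275,205).

Run:
```python
from h import *
z=np.load("scene.npz"); cv2.imwrite("pics/crop1.png",cv2.resize(z["im"][220:350,240:380],None,fx=5,fy=4.6,interpolation=cv2.INTER_CUBIC))
for n in ["scene","top"]:
    z=np.load(n+".npz"); im,d=z["im"],z["d"]; c=eyes.calibration(n); print(n, c["position"],np.array2string(c["attitude"],precision=4))
    guess=np.array([583,228,155.])
    P=cloud(c,d,d>0); v,u=np.nonzero(d>0); hsv=cv2.cvtColor(im,cv2.COLOR_BGR2HSV)[v,u]
    s=(np.linalg.norm(P-guess,axis=1)<85)&(P[:,2]>100); Q=P[s]
    # ransac plane for top face of disc
    rng=np.random.default_rng(0);best=0
    for _ in range(500):
        a=Q[rng.choice(len(Q),3,False)]; nn=np.cross(a[1]-a[0],a[2]-a[0]); l=np.linalg.norm(nn)
        if l<500: continue
        nn/=l; nn*=np.sign(nn[2]); i=abs((Q-a[0])@nn)<2
        if nn[2]>.7 and i.sum()>best: best=i.sum(); bi=i; 
    D=Q[bi]; m=D.mean(0); nn=np.linalg.svd(D-m)[2][2]; nn*=np.sign(nn[2])
    t=Q[((Q-m)@nn)>15]; 
    # disc circle: project & minEnclosing
    e1=np.cross(nn,[0,0,1]);e1/=np.linalg.norm(e1);e2=np.cross(nn,e1)
    xy=np.c_[(D-m)@e1,(D-m)@e2].astype(np.float32); xy=xy[np.hypot(*xy.T)<80]
    (cx,cy),r=cv2.minEnclosingCircle(xy); ctr=m+cx*e1+cy*e2
    print("disc n",len(Q),best,nn.round(3),"tilt",np.degrees(np.arccos(nn[2])),"az",np.degrees(np.arctan2(nn[1],nn[0])),"ctr top",ctr,"r",r,"underside",ctr-6*nn)
    tt=Q[((Q-m)@nn)>46]; print("tube top mean",tt.mean(0),len(tt),"h",((tt-m)@nn).max())
    # trivet
    s=(abs(P[:,0]-590)<300)&(abs(P[:,1]+130)<250)&(P[:,2]<100)
    dk=s&(P[:,2]>28)&(P[:,2]<44)&(abs(P[:,0]-560)<140)&(abs(P[:,1]+190)<110); q=P[dk]
    rr=cv2.minAreaRect(q[q[:,0]>530][:,:2].astype(np.float32)); print("deck",rr,np.median(q[:,2]))
    w=s&(hsv[:,2]>200)&(hsv[:,1]<60)&(abs(P[:,0]-445)<25)&(abs(P[:,1]+42)<25); print("mark",P[w].mean(0),w.sum(),np.linalg.svd(P[w]-P[w].mean(0))[2][0])
    k=s&(P[:,2]>78)&(np.hypot(P[:,0]-488,P[:,1]+193)<30); print("knob top",P[k].mean(0),P[k][:,2].max())
    k=s&(P[:,2]>50)&(np.hypot(P[:,0]-593,P[:,1]+187)<30); print("pin top",P[k].mean(0),P[k][:,2].max() if k.any() else 0)
```

```text
scene [ 947.9  572.7 1021. ] [-2.4858  0.0087  2.4074]
disc n 2093 1416 [-0.4 -0.2  0.9] tilt 24.867171414247558 az -153.08808247797555 ctr top [580.5 228.  160.8] r 70.29581451416016 underside [582.8 229.1 155.4]
tube top mean [562.5 218.3 205.6] 127 h 53.09994305732986
deck ((598.0689697265625, -204.45095825195312), (138.97869873046875, 189.892822265625), 2.0260064601898193) 36.43852563396479
mark [444.8 -42.4   9.8] 26 [1.  0.1 0. ]
knob top [ 484.5 -188.7   85.6] 90.94004086737732
pin top [ 592.9 -183.5   57.4] 65.65987925510183
top [ 293.9   54.6 1243. ] [-2.9663 -0.0075 -1.5492]
disc n 2112 1257 [-0.4 -0.2  0.9] tilt 25.075257691312093 az -154.36830034258318 ctr top [579.8 225.8 159. ] r 69.81548309326172 underside [582.1 226.9 153.5]
tube top mean [561.2 216.3 204.3] 104 h 54.8465116305601
deck ((597.9957275390625, -205.50045776367188), (138.10662841796875, 187.28851318359375), 1.4193233251571655) 35.751758261337045
mark [446.4 -43.4   8.8] 19 [-1.  -0.1  0. ]
knob top [ 483.5 -192.5   85.4] 90.16997803505092
pin top [ 591.1 -187.8   57.4] 65.05255440841188
```

View pics/crop1.png

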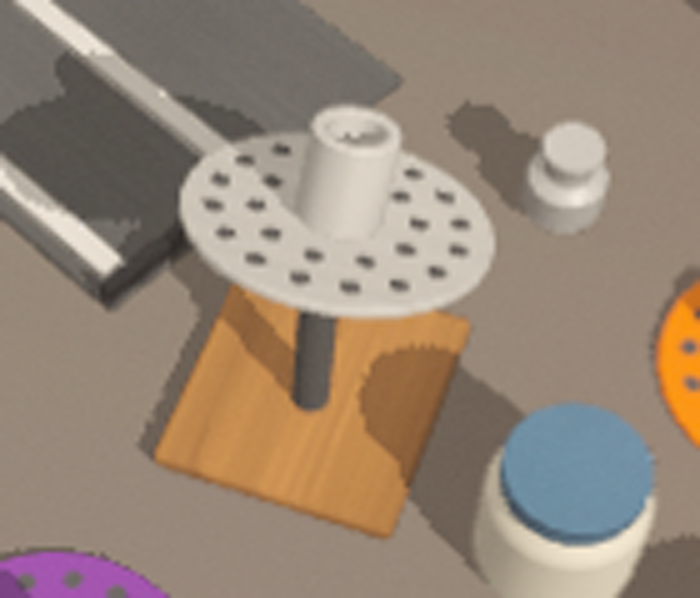

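The crop confirms the silver plate on the slanted steel peg above the wooden foot. Next I plan an arc to a pregrasp pose on the tube axis.

```bash
cat >> h.py <<'E'
def frame(zax,yaz):  # tool z axis, closing direction azimuth (deg)
    z=np.array(zax,float); z/=np.linalg.norm(z); y=np.array([np.cos(np.radians(yaz)),np.sin(np.radians(yaz)),0]); y-=z*(y@z); y/=np.linalg.norm(y)
    return np.c_[np.cross(y,z),y,z]
def cur():
    s=telemetry.read_state(); return R.from_euler('xyz',s["tool_rot"]).as_matrix(),np.array(s["eef_pos"]),s
def need(Rt,pt):
    Rn,p,s=cur(); return R.from_matrix(Rt@Rn.T).as_rotvec(degrees=True), np.array(pt)-p
nP=np.array([-0.379,-0.187,0.906])
E
python3 - <<'E'
from h import *
Rn,p,s=cur(); print(s["qpos"].round(3),s["tool_rot"].round(4)); print(Rn.round(2))
for yaz in [26.3,206.3]:
    rv,dp=need(frame(-nP,yaz),[533,204,272]); print(yaz,rv,np.linalg.norm(rv),dp)
# arc rows
a0,a1=np.arctan2(p[1],p[0]),np.arctan2(204,533); t=np.linspace(0,1,26); a=a0+(a1-a0)*t; r=np.hypot(*p[:2])*(1-t)+np.hypot(533,204)*t
w=np.c_[r*np.cos(a),r*np.sin(a),p[2]+(272-p[2])*t]; print(np.round(w[::5]))
E
```

```text
[ 1.2  0.6  0.   1.5 -0.   1.  -0. ] [-3.1 -0.   0.3]
[[ 0.9  0.3  0. ]
 [ 0.3 -0.9  0. ]
 [ 0.  -0.  -1. ]]
26.3 [-10.8 -26.1  95.7] 99.83025670490558 [323.1 819.2  40.7]
206.3 [ 25.2 -10.4 -81.1] 85.58397214047261 [323.1 819.2  40.7]
[[ 210. -615.  231.]
 [ 384. -505.  239.]
 [ 511. -349.  248.]
 [ 579. -165.  256.]
 [ 586.   26.  264.]
 [ 533.  204.  272.]]
```

Call:
move_arm --pt "-0.43 -1.04 3.83 0.035 0.022 0.002 0.085" --pt "-0.43 -1.04 3.83 0.035 0.022 0.002 0.085" --pt "-0.43 -1.04 3.83 0.035 0.022 0.002 0.085" --pt "-0.43 -1.04 3.83 0.035 0.022 0.002 0.085" --pt "-0.43 -1.04 3.83 0.035 0.022 0.002 0.085"

```text
clock: 1.1
eef_pos: [386.2, -504.2, 241.6]
tool_rot: [3.065, -0.062, 0.668]
force: [0.4, -0.3, -0.1]
width: 85.1
gripper_force: 0.0
```

Call:
move_arm --pt "-0.43 -1.04 3.83 0.025 0.031 0.002 0.085" --pt "-0.43 -1.04 3.83 0.025 0.031 0.002 0.085" --pt "-0.43 -1.04 3.83 0.025 0.031 0.002 0.085" --pt "-0.43 -1.04 3.83 0.025 0.031 0.002 0.085" --pt "-0.43 -1.04 3.83 0.025 0.031 0.002 0.085"

```text
clock: 1.6
eef_pos: [510.7, -348.9, 251.7]
tool_rot: [2.972, -0.094, 1.01]
force: [0.5, -0.9, -0.3]
width: 85.5
gripper_force: 0.0
```

Call:
move_arm --pt "-0.43 -1.04 3.83 0.014 0.037 0.002 0.085" --pt "-0.43 -1.04 3.83 0.014 0.037 0.002 0.085" --pt "-0.43 -1.04 3.83 0.014 0.037 0.002 0.085" --pt "-0.43 -1.04 3.83 0.014 0.037 0.002 0.085" --pt "-0.43 -1.04 3.83 0.014 0.037 0.002 0.085"

```text
clock: 2.1
eef_pos: [580.3, -163.7, 261.7]
tool_rot: [2.874, -0.094, 1.354]
force: [-0.1, -0.0, 0.1]
width: 85.1
gripper_force: 0.0
```

Run:
```python
from h import *
Rn,p,s=cur(); print(s["qpos"]*100,p,s["clock"])
c=eyes.calibration("wrist"); im,d=eyes.get_image("wrist"); cv2.imwrite("pics/w1.png",im); np.savez("w1.npz",im=im,d=d,pos=c["position"],att=c["attitude"]); print(c["position"])
for t in ["trivet_seat","trivet_knob","stop_mark"]:
    for r in finder.pinpoint("wrist",t)[:2]: print(t,round(r["confidence"],2),toW(c,r["location"]))
print(need(frame(-nP,26.3),[533,204,272]))
```

```text
[ 52.3  42.8 -32.6 186.6   6.3  60.1  -3.5] [ 580.3 -163.7  261.7] 2.1
[558.9 -88.3 406. ]
trivet_seat 0.87 [ 587.1 -186.5   33.3]
trivet_knob 0.98 [ 486.9 -191.2   75. ]
stop_mark 0.87 [443.5 -43.1   6.8]
(array([ -4.3, -10.5,  38.2]), array([-47.1, 368.4,  10.5]))
```

Call:
move_arm --pt "-0.43 -1.05 3.82 0.001 0.038 0.001 0.085" --pt "-0.43 -1.05 3.82 0.001 0.038 0.001 0.085" --pt "-0.43 -1.05 3.82 0.001 0.038 0.001 0.085" --pt "-0.43 -1.05 3.82 0.001 0.038 0.001 0.085" --pt "-0.43 -1.05 3.82 0.001 0.038 0.001 0.085"

```text
clock: 2.8
eef_pos: [585.0, 23.9, 266.3]
tool_rot: [2.781, -0.06, 1.691]
force: [0.0, -0.5, -0.1]
width: 85.2
gripper_force: 0.0
```

Call:
move_arm --pt "-0.43 -1.05 3.82 -0.01 0.036 0.001 0.085" --pt "-0.43 -1.05 3.82 -0.01 0.036 0.001 0.085" --pt "-0.43 -1.05 3.82 -0.01 0.036 0.001 0.085" --pt "-0.43 -1.05 3.82 -0.01 0.036 0.001 0.085" --pt "-0.43 -1.05 3.82 -0.01 0.036 0.001 0.085"

```text
clock: 3.3
eef_pos: [535.3, 204.1, 271.4]
tool_rot: [2.705, 0.002, 2.027]
force: [0.4, -0.1, 0.0]
width: 84.8
gripper_force: 0.0
```

Run:
```python
from h import *
Rn,p,s=cur(); print(s["qpos"]*100,p,s["clock"])
c=eyes.calibration("wrist"); im,d=eyes.get_image("wrist"); cv2.imwrite("pics/w2.png",im); np.savez("w2.npz",im=im,d=d); print(c["position"])
for t in ["plate","peg_seat"]:
    for r in finder.pinpoint("wrist",t)[:2]: print(t,round(r["confidence"],2),toW(c,r["location"]))
P=cloud(c,d,d>0); B=np.array([582.4,228,154.5]); Q=P[np.linalg.norm(P-B,axis=1)<85]
h=(Q-B)@nP; D=Q[abs(h-6)<6]; m=D.mean(0); nn=np.linalg.svd(D-m)[2][2]; nn*=np.sign(nn[2])
print("n",(nn*1000),len(D),"plane h at B",(m-B)@nn)
T=Q[(h>50)&(h<62)]; print("top rim",np.median((T-B)@nn),len(T)); e1=np.cross(nn,[0,0,1]);e1/=np.linalg.norm(e1);e2=np.cross(nn,e1)
for X in (D,T):
    xy=np.c_[(X-B)@e1,(X-B)@e2].astype(np.float32); (a,b),r=cv2.minEnclosingCircle(xy); print(a,b,r, B+a*e1+b*e2)
print(need(frame(-nP,26.3),[533,204,272]))
```

```text
bash:   624 Killed                     python3 - <<'E'
from h import *
Rn,p,s=cur(); print(s["qpos"]*100,p,s["clock"])
c=eyes.calibration("wrist"); im,d=eyes.get_image("wrist"); cv2.imwrite("pics/w2.png",im); np.savez("w2.npz",im=im,d=d); print(c["position"])
for t in ["plate","peg_seat"]:
    for r in finder.pinpoint("wrist",t)[:2]: print(t,round(r["confidence"],2),toW(c,r["location"]))
P=cloud(c,d,d>0); B=np.array([582.4,228,154.5]); Q=P[np.linalg.norm(P-B,axis=1)<85]
h=(Q-B)@nP; D=Q[abs(h-6)<6]; m=D.mean(0); nn=np.linalg.svd(D-m)[2][2]; nn*=np.sign(nn[2])
print("n",(nn*1000),len(D),"plane h at B",(m-B)@nn)
T=Q[(h>50)&(h<62)]; print("top rim",np.median((T-B)@nn),len(T)); e1=np.cross(nn,[0,0,1]);e1/=np.linalg.norm(e1);e2=np.cross(nn,e1)
for X in (D,T):
    xy=np.c_[(X-B)@e1,(X-B)@e2].astype(np.float32); (a,b),r=cv2.minEnclosingCircle(xy); print(a,b,r, B+a*e1+b*e2)
print(need(frame(-nP,26.3),[533,204,272]))
E
```

View pics/w2.png

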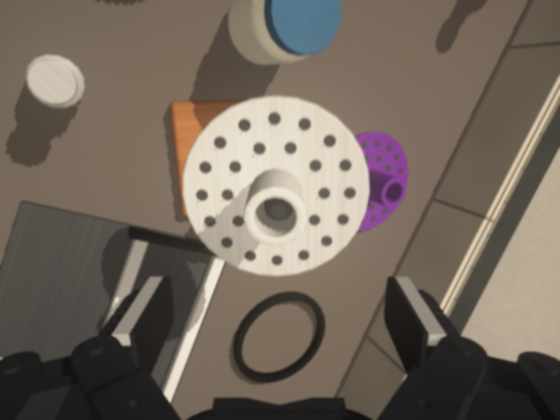

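The wrist view looks down the tube: rim centre is about (275,213) and the disc centre about (277,187). The fingers are at (140,320) and (415,320). I'll rerun the fit with a thin SVD.

```bash
cat > fit.py <<'E'
from h import *
Rn,p,s=cur(); print(s["qpos"]*100,p,s["clock"])
c=eyes.calibration("wrist"); im,d=eyes.get_image("wrist")
for t in ["plate","peg_seat"]:
    for r in finder.pinpoint("wrist",t)[:2]: print(t,round(r["confidence"],2),toW(c,r["location"]))
P=cloud(c,d,d>0); B=np.array([582.4,228,154.5]); Q=P[np.linalg.norm(P-B,axis=1)<85]
h=(Q-B)@nP; D=Q[abs(h-6)<6]; m=D.mean(0); nn=np.linalg.svd(D-m,full_matrices=False)[2][2]; nn*=np.sign(nn[2])
print("n",(nn*1000),len(D),"plane h at B",(m-B)@nn)
T=Q[(h>52)&(h<62)]; print("top rim",np.median((T-B)@nn),len(T)); e1=np.cross(nn,[0,0,1]);e1/=np.linalg.norm(e1);e2=np.cross(nn,e1)
for X in (D,T):
    xy=np.c_[(X-B)@e1,(X-B)@e2].astype(np.float32); (a,b),r=cv2.minEnclosingCircle(xy); print(a,b,r, B+a*e1+b*e2, "e1",e1,"e2",e2)
print(need(frame(-nP,26.3),[533,204,272]))
E
python3 fit.py
```

```text
[-12.2  31.8 -36.2 209.   32.6  33.  -26.9] [534.6 205.8 271.5] 3.45
plate 0.93 [792.4 271.2  -3.4]
plate 0.88 [583.3 225.7 152.8]
peg_seat 0.69 [581.7 228.6 157.6]
n [-376.3 -192.7  906.3] 22074 plane h at B 5.418996087939686
top rim 55.09467947484832 1760
-0.27435386180877686 0.4708251357078552 69.92879486083984 [582.1 227.6 154.3] e1 [-0.5  0.9  0. ] e2 [-0.8 -0.4 -0.4]
0.07645595818758011 0.5407455563545227 19.949235916137695 [581.9 227.8 154.3] e1 [-0.5  0.9  0. ] e2 [-0.8 -0.4 -0.4]
(array([ 0.1, -0. ,  0.3]), array([-2.7,  1.5,  0.9]))
```

Call:
move_arm --pt "0 0 0 -0.0015 -0.003 0 0.085" --pt "0 0 0 0.01 0.005 -0.024 0.085" --pt "0 0 0 0.01 0.005 -0.024 0.085" --pt "0 0 0 0.01 0.005 -0.024 0.085" --pt "0 0 0 0 0 0 0.085"

```text
clock: 4.1
eef_pos: [558.8, 211.9, 205.6]
tool_rot: [2.713, 0.003, 2.027]
force: [-0.3, 0.2, -0.1]
width: 84.4
gripper_force: 0.0
```

Run:
```python
from h import *
Rn,p,s=cur(); print(s["qpos"]*100,p); n=np.array([-.3765,-.1925,.9063]); print(need(frame(-n,26.3),np.array([582,227.8,153.8])+15*n))
```

```text
[-10.6  46.6 -40.2 210.1  78.4  24.  -70.6] [558.8 211.9 205.6]
(array([ 0.7, -0.2,  0.2]), array([ 17.5,  13.1, -38.2]))
```

q6 is close to its lower limit of 0.23, because the tool is tilted outward. I'll grip with the fingers closing across the lean plane instead, so the tool can stand steeper. Backing off first.

Call:
move_arm --pt "0 0 0 -0.008 -0.004 0.02 0.085" --pt "0 0 0 -0.008 -0.004 0.02 0.085" --pt "0 0 0 -0.008 -0.004 0.02 0.085" --pt "0 0 0 0 0 0.01 0.085" --pt "0 0 0 0 0 0 0.085"

```text
clock: 4.6
eef_pos: [535.8, 201.2, 280.4]
tool_rot: [2.705, 0.003, 2.026]
force: [0.7, 0.6, 0.5]
width: 85.0
gripper_force: 0.0
```

```bash
cat >> h.py <<'E'
nP=np.array([-.3765,-.1925,.9063]); B=np.array([582,227.8,153.8]); zG=np.array([0.156,0.077,-0.985])
E
python3 - <<'E'
from h import *
Rn,p,s=cur(); print(s["qpos"]*100,p)
for a in (116,-64): print(need(frame(zG,a),B+38*nP+24*zG+80*nP))
E
```

```text
[ 11.3  34.3 -66.3 207.3  57.7  40.9 -50.8] [535.8 201.2 280.4]
(array([-29.4,  -1.2,  86. ]), array([  5.6,   5.8, -43.3]))
(array([ 19.4,  22.5, -86.1]), array([  5.6,   5.8, -43.3]))
```

Call:
move_arm --pt "1.9 2.25 -8.3 0 0 0 0.085" --pt "1.9 2.25 -8.3 0 0 0 0.085" --pt "1.9 2.25 -8.3 0 0 0 0.085"

```text
clock: 4.9
eef_pos: [534.5, 201.1, 277.7]
tool_rot: [2.8, -0.12, 1.591]
force: [-0.1, -0.1, 0.3]
width: 85.0
gripper_force: 0.0
```

Run:
```python
from h import *
Rn,p,s=cur(); print(s["qpos"]*100,p)
for a in (116,-64): print(need(frame(zG,a),B+38*nP+24*zG+80*nP))
```

```text
[ -2.8  34.4 -52.6 201.4  47.2  51.  -87.6] [534.5 201.1 277.7]
(array([-30.1,  -4.8, 112.1]), array([  6.8,   5.8, -40.6]))
(array([ 13.4,  15.7, -61.6]), array([  6.8,   5.8, -40.6]))
```

Call:
move_arm --pt "1.7 2.0 -7.7 0 0 0 0.085" --pt "1.7 2.0 -7.7 0 0 0 0.085" --pt "1.7 2.0 -7.7 0 0 0 0.085" --pt "1.7 2.0 -7.7 0 0 0 0.085" --pt "1.7 2.0 -7.7 0 0 0 0.085"

```text
clock: 5.4
eef_pos: [534.4, 201.7, 277.6]
tool_rot: [3.012, -0.201, 0.883]
force: [-0.2, -0.6, 0.5]
width: 85.1
gripper_force: 0.0
```

Call:
move_arm --pt "1.7 2.0 -7.7 0 0 0 0.085" --pt "1.6 1.9 -7.7 0.002 0.002 -0.01 0.085" --pt "1.6 1.9 -7.7 0.002 0.002 -0.01 0.085" --pt "0 0 0 0.001 0.001 -0.01 0.085" --pt "0 0 0 0 0 0 0.085"

```text
clock: 5.9
eef_pos: [538.7, 206.3, 246.1]
tool_rot: [3.14, -0.173, 0.464]
force: [-0.5, -0.4, 0.6]
width: 84.8
gripper_force: 0.0
```

```bash
python3 - <<'E'
from h import *
Rn,p,s=cur(); print(s["qpos"]*100,p)
print(need(frame(zG,-64),B+38*nP+24*zG+80*nP),need(frame(zG,-64),B+38*nP+24*zG))
E
python3 fit.py
```

```text
[ -21.2   43.7  -28.1  186.8   18.7   68.6 -169.9] [538.7 206.3 246.1]
(array([ 0.2, -0. , -0.6]), array([ 2.6,  0.7, -9. ])) (array([ 0.2, -0. , -0.6]), array([ 32.7,  16.1, -81.5]))
[ -21.2   43.7  -28.1  186.8   18.7   68.6 -169.9] [538.7 206.3 246.1] 5.9
plate 0.76 [580.  225.2 151. ]
n [-375.8 -192.2  906.5] 28091 plane h at B 5.4900959209558176
top rim 55.107849065177376 2252
-0.19663867354393005 0.3308544456958771 70.04063415527344 [582.2 227.7 154.4] e1 [-0.5  0.9  0. ] e2 [-0.8 -0.4 -0.4]
0.10944542288780212 0.05507006123661995 20.23702049255371 [582.3 228.1 154.5] e1 [-0.5  0.9  0. ] e2 [-0.8 -0.4 -0.4]
(array([-18.7, -22.6,  85.7]), array([-6.6, -2.9, 23.9]))
```

Call:
move_arm --pt "0 0 -0.6 0.007 0.003 -0.017 0.085" --pt "0 0 0 0.007 0.0035 -0.017 0.085" --pt "0 0 0 0.007 0.0035 -0.017 0.085" --pt "0 0 0 0.007 0.0035 -0.017 0.085" --pt "0 0 0 0.005 0.0025 -0.0135 0.085"

```text
clock: 6.55
eef_pos: [573.2, 223.0, 166.1]
tool_rot: [3.14, -0.177, 0.451]
force: [-0.2, -0.7, 0.7]
width: 85.2
gripper_force: 0.0
```

Run:
```python
from h import *
Rn,p,s=cur(); print(s["qpos"]*100,s["force"])
print(need(frame(zG,-64),B+38*nP+24*zG))
im,d=eyes.get_image("wrist"); cv2.imwrite("pics/w3.png",im)
```

```text
[ -26.3   59.   -22.8  185.7   24.6   54.2 -176.2] [-0.2 -0.7  0.7]
(array([0.1, 0.2, 0.2]), array([-1.8, -0.6, -1.5]))
```

View pics/w3.png

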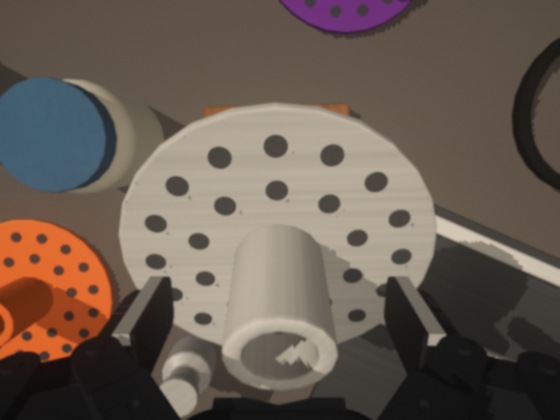

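The tube at (280,310) sits midway between the fingers at (145,310) and (410,310), and it is the silver plate. Closing now.

Call:
move_arm --pt "0 0 0 -0.0015 -0.0005 -0.001 0.085" --pt "0 0 0 0 0 0 0.03" --pt "0 0 0 0 0 0 0.03" --pt "0 0 0 0 0 0 0.03" --pt "0 0 0 0 0 0 0.03"

```text
clock: 7.1
eef_pos: [571.6, 222.3, 166.6]
tool_rot: [3.14, -0.177, 0.45]
force: [-2.2, -1.0, 5.4]
width: 39.0
gripper_force: 59.9
```

Call:
move_arm --pt "0 0 0 0 0 0 0.03" --pt "0 0 0 0 0 0 0.03" --pt "0 0 0 -0.001 -0.0005 0.003 0.03" --pt "0 0 0 -0.002 -0.001 0.0045 0.03"

```text
clock: 7.5
eef_pos: [568.2, 220.7, 172.9]
tool_rot: [3.14, -0.176, 0.45]
force: [1.5, 0.7, -2.4]
width: 39.1
gripper_force: 60.6
```

Call:
move_arm --pt "0 0 0 -0.0045 -0.0023 0.0109 0.03" --pt "0 0 0 -0.0045 -0.0023 0.0109 0.03" --pt "0 0 0 -0.0045 -0.0023 0.0109 0.03" --pt "0 0 0 -0.0045 -0.0023 0.0109 0.03" --pt "0 0 0 -0.0045 -0.0023 0.0109 0.03"

```text
clock: 8.0
eef_pos: [545.1, 208.8, 228.5]
tool_rot: [3.14, -0.176, 0.45]
force: [0.5, 0.3, -2.4]
width: 39.2
gripper_force: 60.9
```

Call:
move_arm --pt "0 0 0 -0.006 -0.003 0.015 0.03" --pt "0 0 0 -0.006 -0.003 0.015 0.03" --pt "0 0 0 -0.006 -0.003 0.015 0.03" --pt "0 0 0 0 0 0 0.03"

```text
clock: 8.4
eef_pos: [528.3, 200.4, 275.3]
tool_rot: [3.14, -0.18, 0.45]
force: [-0.1, 0.7, -3.6]
width: 39.1
gripper_force: 61.0
```

```bash
cat > hand.py <<'E'
# plate pose in hand from wrist depth
from h import *
def plate_pose(Bg,ng):
    c=eyes.calibration("wrist"); im,d=eyes.get_image("wrist"); P=cloud(c,d,d>0)
    Q=P[np.linalg.norm(P-Bg,axis=1)<85]; D=Q
    nn=ng; m=Bg+6*ng
    for tol in (8,5,3,2):
        D=Q[(abs((Q-m)@nn)<tol)]; m=D.mean(0); nn=np.linalg.svd(D-m,full_matrices=False)[2][2]; nn*=np.sign(nn@ng)
    e1=np.cross(nn,[1,0,0]);e1/=np.linalg.norm(e1);e2=np.cross(nn,e1)
    xy=np.c_[(D-m)@e1,(D-m)@e2].astype(np.float32); (a,b),r=cv2.minEnclosingCircle(xy)
    return m+a*e1+b*e2-6*nn, nn, r, len(D)
E
python3 - <<'E'
from hand import *
Rn,p,s=cur(); print(s["qpos"]*100,p,s["force"])
Bg=p-24*Rn[:,2]-38*nP
b,n,r,k=plate_pose(Bg,nP); print(b,n*1000,r,k,"tilt",np.degrees(np.arccos(n[2])),"pegdist",np.linalg.norm(b-B)); print("in tool",Rn.T@(b-p),Rn.T@n*1000)
np.savez("inhand.npz",b=Rn.T@(b-p),n=Rn.T@n)
E
```

```text
[ -19.6   38.2  -29.4  186.6   16.8   73.4 -169.6] [528.3 200.4 275.3] [-0.1  0.7 -3.6]
[539.4 206.  262.6] [-380.3 -188.2  905.5] 69.97046661376953 44834 tilt 25.107327834554514 pegdist 118.88836453384704
in tool [ 9.9 -0.3 14.7] [-255.     5.9 -966.9]
```

The plate is in hand, rigid and clear of the peg. Next I refine the pin, rail and knob from the earlier wrist picture.

Run:
```python
from h import *
z=np.load("w1.npz"); im,d=z["im"],z["d"]; c=dict(eyes.calibration("wrist")); c["position"]=z["pos"]; c["attitude"]=z["att"]
P=cloud(c,d,d>0); v,u=np.nonzero(d>0); hsv=cv2.cvtColor(im,cv2.COLOR_BGR2HSV)[v,u]
def circ(q,name):
    if len(q)<5: print(name,len(q)); return
    (x,y),r=cv2.minEnclosingCircle(q[:,:2].astype(np.float32)); print(name,len(q),q.mean(0),"circ",x,y,r,"zmax",q[:,2].max())
near=lambda x,y,r:np.hypot(P[:,0]-x,P[:,1]-y)<r
for lo,hi in((45,50),(50,55),(55,59),(59,70)): circ(P[near(592,-187,25)&(P[:,2]>lo)&(P[:,2]<hi)],f"pin {lo}")
circ(P[near(487,-192,25)&(P[:,2]>83)],"knobtop"); circ(P[near(487,-192,25)&(P[:,2]>60)&(P[:,2]<75)],"knob side")
q=P[(abs(P[:,2]-36)<3)&(P[:,0]>525)&near(592,-187,120)]; print("deck z",np.median(q[:,2]),cv2.minAreaRect(q[:,:2].astype(np.float32)))
w=near(445,-42,25)&(hsv[:,2]>180)&(hsv[:,1]<60); q=P[w]; print("mark",q.mean(0),cv2.minAreaRect(q[:,:2].astype(np.float32)))
cv2.imwrite("pics/w1v.png",im)
```

```text
pin 45 23 [ 590.4 -178.9   47.9] circ 591.17236328125 -183.60321044921875 9.188167572021484 zmax 49.95569660323895
pin 50 96 [ 591.5 -183.9   53.4] circ 591.6834716796875 -186.79730224609375 10.275821685791016 zmax 54.94975603872706
pin 55 106 [ 591.4 -185.    57. ] circ 591.9996948242188 -186.38819885253906 8.865422248840332 zmax 58.988743125327176
pin 59 108 [ 592.1 -186.6   60.4] circ 591.8414916992188 -186.72015380859375 6.340474605560303 zmax 61.885654497441465
knobtop 608 [ 484.6 -190.2   85.4] circ 484.4587097167969 -190.9300994873047 11.873809814453125 zmax 87.71582861492226
knob side 156 [ 490.5 -184.    67.9] circ 486.5469970703125 -188.8614501953125 11.714813232421875 zmax 74.89051852700021
deck z 35.663075586640275 ((616.521728515625, -185.59393310546875), (188.51597595214844, 149.4082489013672), 2.2529661655426025)
mark [446.1 -41.5   8.5] ((444.8448486328125, -41.54438781738281), (32.96586227416992, 10.856346130371094), 2.415681838989258)
```

View pics/w1v.png

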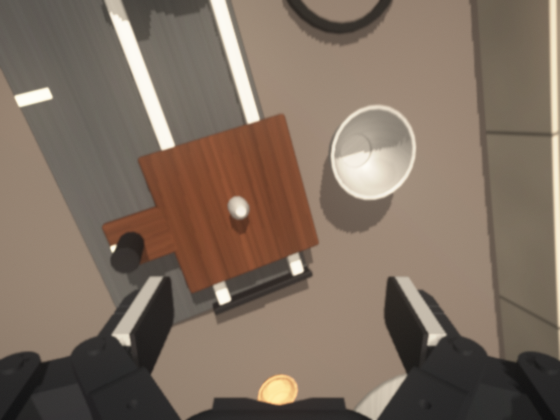

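```bash
cat >> h.py <<'E'
def placeR(nt,az): # tool R with plate axis nt(tool) vertical, tool x toward az
    R0=R.align_vectors([[0,0,1]],[nt])[0].as_matrix(); x=R0[:,0]; a=np.degrees(np.arctan2(x[1],x[0]))
    return R.from_euler('z',az-a,degrees=True).as_matrix()@R0
SEAT=np.array([591.9,-186.7,35.8])
E
python3 - <<'E'
from h import *
z=np.load("inhand.npz"); Rt=placeR(z["n"],2.3); t=SEAT+[0,0,100]-Rt@z["b"]; rv,dp=need(Rt,t); print(Rt.round(3)); print(t,rv,np.linalg.norm(rv),dp,cur()[1])
E
```

```text
[[ 1.   0.  -0.3]
 [ 0.  -1.  -0. ]
 [-0.3  0.  -1. ]]
[ 586.  -187.1  152.5] [ -6.4  24.4 -23.1] 34.18864190857195 [  57.8 -387.4 -121.5] [528.2 200.3 274. ]
```

Call:
move_arm --pt "-0.64 2.44 -2.31 0.008 -0.039 0 0.03" --pt "-0.64 2.44 -2.31 0.008 -0.039 0 0.03" --pt "-0.64 2.44 -2.31 0.008 -0.039 0 0.03" --pt "-0.64 2.44 -2.31 0.008 -0.039 0 0.03" --pt "-0.64 2.44 -2.31 0.008 -0.039 0 0.03"

```text
clock: 8.95
eef_pos: [568.1, 3.8, 271.8]
tool_rot: [-3.123, 0.045, 0.245]
force: [1.4, -0.3, -3.6]
width: 39.2
gripper_force: 61.3
```

Call:
move_arm --pt "-0.64 2.44 -2.31 0.0035 -0.039 -0.014 0.03" --pt "-0.64 2.44 -2.31 0.0035 -0.039 -0.014 0.03" --pt "-0.64 2.44 -2.31 0.0035 -0.038 -0.014 0.03" --pt "-0.64 2.44 -2.31 0.0035 -0.038 -0.014 0.03" --pt "-0.64 2.44 -2.31 0.0035 -0.038 -0.014 0.03"

```text
clock: 9.45
eef_pos: [585.7, -188.1, 200.9]
tool_rot: [3.135, 0.263, 0.039]
force: [1.3, -0.3, -3.6]
width: 38.9
gripper_force: 61.3
```

Call:
move_arm --pt "0 0 0 0 0 0 0.03" --pt "0 0 0 0 0 0 0.03"

```text
clock: 9.65
eef_pos: [585.1, -187.7, 200.3]
tool_rot: [3.136, 0.263, 0.038]
force: [0.1, 0.2, -2.3]
width: 39.2
gripper_force: 61.6
```

```bash
cat > pl.py <<'E'
from hand import *
import sys
Rn,p,s=cur(); print(s["qpos"]*100,p,s["force"],s["clock"])
z=np.load("inhand.npz"); b,n,r,k=plate_pose(p+Rn@z["b"],Rn@z["n"]); print("plate",b,n*1000,r,k,"pred",p+Rn@z["b"],Rn@z["n"]*1000)
bt,nt=Rn.T@(b-p),Rn.T@n; Rt=placeR(nt,2.3)
np.savez("inhand2.npz",b=bt,n=nt)
print(need(Rt,SEAT+[0,0,float(sys.argv[1])]-Rt@bt))
E
python3 pl.py 45
```

```text
[  27.5   74.7   -9.6  140.1   13.8  125.5 -139.5] [ 585.1 -187.7  200.3] [ 0.1  0.2 -2.3] 9.65
plate [ 591.  -187.1  183.8] [   4.3   -0.  1000. ] 69.98228454589844 44884 pred [ 590.8 -187.3  183.5] [   5.3   -0.3 1000. ]
(array([-0.1, -0.2, -0. ]), array([   0.4,   -1.3, -103.9]))
```

Call:
move_arm --pt "0 -0.2 0 0.0005 -0.0003 -0.025 0.03" --pt "0 0 0 0 0 -0.025 0.03" --pt "0 0 0 0 0 -0.025 0.03" --pt "0 0 0 0 0 -0.025 0.03" --pt "0 0 0 0 0 0 0.03"

```text
clock: 10.2
eef_pos: [583.9, -184.4, 99.9]
tool_rot: [3.138, 0.263, 0.044]
force: [-0.8, 0.8, -2.5]
width: 39.1
gripper_force: 61.5
```

Call:
move_arm --pt "0 0 0 0 0 0 0.03"

```text
clock: 10.3
eef_pos: [586.3, -185.7, 103.1]
tool_rot: [3.136, 0.257, 0.042]
force: [0.8, -0.3, -2.8]
width: 39.3
gripper_force: 61.6
```

```bash
python3 pl.py 0
python3 - <<'E'
from hand import *
c=eyes.calibration("top"); im,d=eyes.get_image("top"); P=cloud(c,d,d>0)
s=(np.hypot(P[:,0]-592,P[:,1]+187)<100)&(P[:,2]>65)&(P[:,2]<100); q=P[s]; print("top disc",cv2.minEnclosingCircle(q[:,:2].astype(np.float32)),np.median(q[:,2]))
c=eyes.calibration("scene"); im,d=eyes.get_image("scene"); cv2.imwrite("pics/s2.png",cv2.resize(im[130:270,110:300],None,fx=4,fy=4,interpolation=cv2.INTER_CUBIC))
E
```

```text
[  27.    85.3   -9.2  147.6   15.5  107.  -141.8] [ 586.3 -185.7  103.1] [ 0.8 -0.3 -2.8] 10.3
plate [ 592.2 -185.2   86.6] [  -1.7   -0.4 1000. ] 70.12152099609375 44850 pred [ 592.2 -185.3   86.4] [  -0.8   -0.5 1000. ]
(array([ 0. ,  0.2, -0.1]), array([ -0.9,  -0.9, -51.5]))
top disc ((591.589111328125, -179.95098876953125), 69.00874328613281) 93.25543602394328
```

View pics/s2.png

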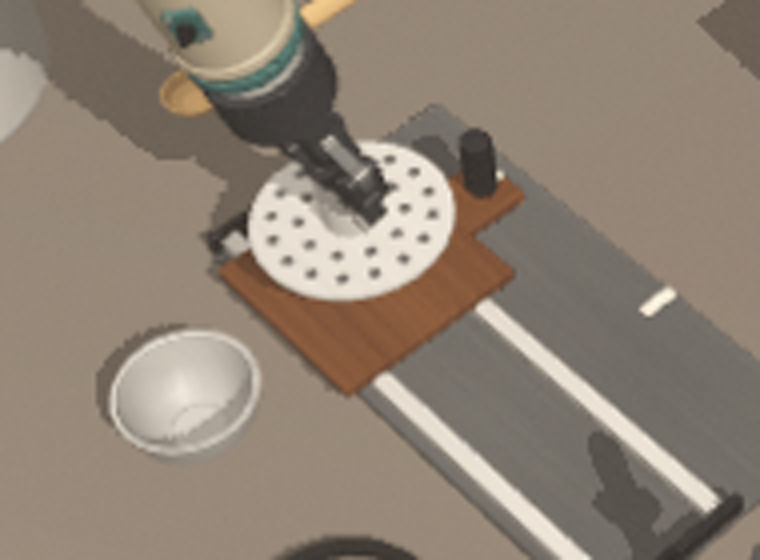

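The plate hangs level over the trivet, with its centre at about (345,220) in the crop. Descending gently now.

Call:
move_arm --pt "0 0.1 0 0 -0.0003 -0.012 0.03" --pt "0 0 0 0 0 -0.012 0.03" --pt "0 0 0 0 0 -0.006 0.03" --pt "0 0 0 0 0 -0.004 0.03"

```text
clock: 10.85
eef_pos: [585.1, -187.2, 67.1]
tool_rot: [3.136, 0.261, 0.04]
force: [-0.1, 0.1, -4.2]
width: 39.4
gripper_force: 61.6
```

Call:
move_arm --pt "0 0 0 0 0 -0.003 0.03" --pt "0 0 0 0 0 -0.003 0.03" --pt "0 0 0 0 0 0 0.03"

```text
clock: 11.15
eef_pos: [585.7, -187.3, 62.1]
tool_rot: [3.135, 0.26, 0.04]
force: [-0.7, 0.7, -3.2]
width: 38.9
gripper_force: 61.6
```

```bash
python3 pl.py 0
```

```text
[  26.9   90.6   -8.6  149.    16.3  100.5 -142.7] [ 585.7 -187.3   62.1] [-0.7  0.7 -3.2] 11.15
plate [ 591.4 -186.8   45.6] [   0.8    0.3 1000. ] 70.2054443359375 44836 pred [ 591.5 -186.9   45.3] [   2.     0.2 1000. ]
(array([ 0., -0., -0.]), array([  0.4,   0.2, -10. ]))
```

Call:
move_arm --pt "0 0 0 0 0 -0.003 0.03" --pt "0 0 0 0 0 -0.003 0.03" --pt "0 0 0 0 0 -0.0015 0.03" --pt "0 0 0 0 0 -0.001 0.03" --pt "0 0 0 0 0 0 0.03"

```text
clock: 11.7
eef_pos: [585.8, -187.3, 53.7]
tool_rot: [3.135, 0.26, 0.04]
force: [-0.6, 0.4, -2.6]
width: 38.9
gripper_force: 61.6
```

Call:
move_arm --pt "0 0 0 0 0 -0.001 0.03" --pt "0 0 0 0 0 0 0.03"

```text
clock: 11.9
eef_pos: [585.9, -187.3, 52.9]
tool_rot: [3.135, 0.259, 0.04]
force: [-0.4, 0.5, -3.6]
width: 39.1
gripper_force: 61.6
```

Call:
move_arm --pt "0 0 0 0 0 -0.001 0.03" --pt "0 0 0 0 0 0 0.03"

```text
clock: 12.1
eef_pos: [586.0, -187.4, 52.3]
tool_rot: [3.135, 0.259, 0.04]
force: [-0.5, -0.2, -1.1]
width: 39.3
gripper_force: 61.9
```

Call:
move_arm --pt "0 0 0 0 0 -0.001 0.03" --pt "0 0 0 0 0 0 0.03"

```text
clock: 12.3
eef_pos: [586.0, -187.4, 52.2]
tool_rot: [3.135, 0.259, 0.04]
force: [-1.3, 0.9, 4.8]
width: 39.3
gripper_force: 62.3
```

```bash
python3 pl.py 0
```

```text
[  26.9   91.9   -8.5  149.2   16.5   98.9 -143. ] [ 586.  -187.4   52.2] [-1.3  0.9  4.8] 12.3
plate [ 603.4 -185.9   35.7] [ 11.    0.4 999.9] 75.78409576416016 37054 pred [ 591.9 -187.    35.5] [   1.3    0.6 1000. ]
(array([ 0. , -0.6,  0. ]), array([-11.6,  -0.7,  -0.1]))
```

The plate is seated: +5 N of contact with the underside at deck height. Releasing and backing off along the tool axis.

Call:
move_arm --pt "0 0 0 0 0 0 0.06" --pt "0 0 0 0 0 0 0.085" --pt "0 0 0 0 0 0 0.085" --pt "0 0 0 0 0 0 0.085" --pt "0 0 0 0.003 0 0.01 0.085"

```text
clock: 12.85
eef_pos: [587.5, -187.1, 60.0]
tool_rot: [3.136, 0.263, 0.041]
force: [0.1, 0.2, 0.3]
width: 84.6
gripper_force: 0.0
```

Call:
move_arm --pt "0 0 0 0.005 0 0.02 0.085" --pt "0 0 0 0.005 0 0.02 0.085" --pt "0 0 0 0.008 0 0.03 0.085" --pt "0 0 0 0.008 0 0.03 0.085" --pt "0 0 0 0 0 0 0.085"

```text
clock: 13.35
eef_pos: [619.0, -187.7, 166.1]
tool_rot: [3.133, 0.249, 0.04]
force: [-0.1, -0.4, 0.2]
width: 85.0
gripper_force: 0.0
```

```bash
cat > chk.py <<'E'
from h import *
for n in ("wrist","top"):
    Rn,p,s=cur(); c=eyes.calibration(n); im,d=eyes.get_image(n); cv2.imwrite(f"pics/chk_{n}_{s['clock']:.2f}.png",im); P=cloud(c,d,d>0); v,u=np.nonzero(d>0); hsv=cv2.cvtColor(im,cv2.COLOR_BGR2HSV)[v,u]
    reg=(abs(P[:,0]-592)<90)&(abs(P[:,1]+110)<170)
    D=P[reg&(abs(P[:,2]-42)<2.5)&(hsv[:,1]<70)&(hsv[:,2]>110)]
    for _ in range(4): D=D[np.linalg.norm(D-np.median(D,0),axis=1)<85]
    nn=np.linalg.svd(D-D.mean(0),full_matrices=False)[2][2]
    T=P[reg&(P[:,2]>87)&(P[:,2]<97)]; print(n,"disc",len(D),np.median(D,0),cv2.minEnclosingCircle(D[:,:2].astype(np.float32)),"n",(nn*1000),"rim",len(T), cv2.minEnclosingCircle(T[:,:2].astype(np.float32)) if len(T)>3 else 0, T.mean(0) if len(T) else 0)
    k=P[(abs(P[:,0]-482)<25)&(P[:,2]>81)&(P[:,2]<92)&(abs(P[:,1]+110)<170)]; print("knob",len(k),k.mean(0) if len(k) else 0, cv2.minEnclosingCircle(k[:,:2].astype(np.float32)) if len(k)>3 else 0)
    for r in finder.pinpoint(n,"trivet_knob")[:1]: print("pinpoint knob",r["confidence"],toW(c,r["location"]))
print(s["qpos"]*100,p,s["force"],s["clock"])
E
python3 chk.py
```

```text
wrist disc 18631 [ 612.8 -183.2   41.7] ((592.08544921875, -186.9805908203125), 69.81028747558594) n [   0.1   -0.4 1000. ] rim 1670 ((592.1441650390625, -186.76571655273438), 20.185482025146484) [ 594.  -186.7   90.9]
knob 524 [ 487.3 -191.2   84.9] ((485.026611328125, -191.5768280029297), 12.364452362060547)
pinpoint knob 0.86 [ 486.2 -187.5   71.3]
top disc 727 [ 593.8 -170.2   41.8] ((591.351318359375, -188.06402587890625), 69.5577163696289) n [   0.4    1.5 1000. ] rim 85 ((591.3755493164062, -188.333251953125), 20.023727416992188) [ 590.8 -188.5   91.2]
knob 0 0 0
pinpoint knob 0.75 [ 486.6 -192.9   72.2]
[  26.1   82.6   -9.4  134.1   14.2  123.  -140.5] [ 615.6 -187.4  162.2] [-0.4  0.5 -0.5] 13.45
```

Run:
```python
from h import *
Rt=frame([0,0,-1],-87.7); print(need(Rt,[485,-191.2,130]))
```

```text
(array([  0.9, -14.9,  -0.1]), array([-129.1,   -4. ,  -30.3]))
```

Call:
move_arm --pt "0.2 -3.7 0 -0.032 -0.001 0 0.085" --pt "0.2 -3.7 0 -0.032 -0.001 0 0.085" --pt "0.2 -3.7 0 -0.032 -0.001 0 0.085" --pt "0.2 -3.7 0 -0.033 -0.001 0 0.085" --pt "0 0 0 0 0 -0.02 0.085"

```text
clock: 14.05
eef_pos: [477.0, -192.1, 141.4]
tool_rot: [3.139, 0.008, 0.037]
force: [0.7, -0.9, 0.9]
width: 85.0
gripper_force: 0.0
```

Call:
move_arm --pt "0 0 0 0 0 -0.01 0.085" --pt "0 0 0 0 0 0 0.085"

```text
clock: 14.25
eef_pos: [485.6, -190.9, 129.4]
tool_rot: [3.14, 0.003, 0.041]
force: [-0.0, 0.8, 0.7]
width: 85.0
gripper_force: 0.0
```

```bash
python3 chk.py
python3 - <<'E'
from h import *
Rt=frame([0,0,-1],-87.7); print(need(Rt,[485,-191.2,51]))
E
```

```text
wrist disc 25365 [ 569.1 -185.7   41.7] ((591.03955078125, -186.5939483642578), 69.68827056884766) n [   -0.9     0.5 -1000. ] rim 2701 ((591.5682983398438, -186.87026977539062), 19.984445571899414) [ 585.6 -187.    91.3]
knob 1376 [ 485.6 -191.2   85.4] ((484.74920654296875, -191.22459411621094), 12.07300090789795)
pinpoint knob 0.93 [ 484.5 -190.1   73.6]
top disc 724 [ 600.7 -173.2   42. ] ((591.6536254882812, -187.8188934326172), 70.00884246826172) n [   2.9   -0.4 1000. ] rim 89 ((591.97900390625, -188.26116943359375), 20.6030216217041) [ 591.  -188.3   91.2]
knob 45 [ 481.8 -192.8   85.6] ((482.7929382324219, -193.51849365234375), 11.821266174316406)
pinpoint knob 0.57 [ 484.6 -194.2   72.3]
[  40.8   59.5  -13.3  196.5   13.9   59.  -134.7] [ 487.2 -191.   130.5] [-0.3  0.5  0.4] 14.35
(array([ 0.2,  0. , -0.1]), array([ -2.2,  -0.1, -80. ]))
```

Call:
move_arm --pt "0 0 0 -0.001 0 -0.025 0.085" --pt "0 0 0 0 0 -0.025 0.085" --pt "0 0 0 0 0 -0.02 0.085" --pt "0 0 0 0 0 -0.008 0.085" --pt "0 0 0 0 0 0 0.04"

```text
clock: 14.95
eef_pos: [484.9, -191.0, 52.2]
tool_rot: [3.139, 0.002, 0.041]
force: [-0.3, 0.4, -0.5]
width: 72.6
gripper_force: 0.0
```

Call:
move_arm --pt "0 0 0 0 0 0 0.03" --pt "0 0 0 0 0 0 0.02" --pt "0 0 0 0 0 0 0.015" --pt "0 0 0 0 0 0 0.015" --pt "0 0 0 0 0 0 0.015"

```text
clock: 15.45
eef_pos: [485.5, -191.6, 54.0]
tool_rot: [3.138, -0.001, 0.041]
force: [0.1, 0.8, 5.3]
width: 22.4
gripper_force: 58.5
```

```bash
python3 chk.py
```

```text
wrist disc 45795 [ 564.6 -186.1   41.7] ((591.0950927734375, -186.8303985595703), 69.73937225341797) n [   -0.2     0.4 -1000. ] rim 4659 ((586.69482421875, -186.9208221435547), 19.167009353637695) [ 579.4 -187.3   91.4]
knob 5050 [ 488.2 -191.1   86.2] ((492.819091796875, -190.89309692382812), 24.821203231811523)
pinpoint knob 0.93 [ 485.6 -189.4   72.4]
top disc 725 [ 596.6 -168.6   42. ] ((591.4257202148438, -188.79124450683594), 70.49858093261719) n [  -2.5   -1.3 1000. ] rim 88 ((591.532470703125, -187.76963806152344), 20.577533721923828) [ 591.  -188.5   90.8]
knob 0 0 0
pinpoint knob 0.68 [ 484.4 -193.2   70.9]
[  38.5   72.4   -9.8  201.2   17.    41.1 -137.4] [ 485.5 -191.6   54. ] [-0.6  0.   6.3] 15.55
```

Call:
move_arm --pt "0 0 0 0 0.004 0 0.015" --pt "0 0 0 -0.0003 0.008 0 0.015" --pt "0 0 0 -0.0005 0.012 0 0.015" --pt "0 0 0 -0.0005 0.012 0 0.015" --pt "0 0 0 -0.0005 0.012 0 0.015"

```text
clock: 16.15
eef_pos: [483.6, -144.1, 54.0]
tool_rot: [3.137, -0.001, 0.04]
force: [-0.6, -1.3, 5.4]
width: 22.3
gripper_force: 58.7
```

Call:
move_arm --pt "0 0 0 -0.0005 0.012 0 0.015" --pt "0 0 0 -0.0005 0.012 0 0.015" --pt "0 0 0 -0.0005 0.012 0 0.015" --pt "0 0 0 -0.0005 0.012 0 0.015" --pt "0 0 0 -0.0005 0.012 0 0.015"

```text
clock: 16.65
eef_pos: [481.1, -83.9, 54.0]
tool_rot: [3.137, -0.001, 0.04]
force: [-0.6, -2.2, 6.3]
width: 22.3
gripper_force: 58.7
```

Call:
move_arm --pt "0 0 0 -0.0005 0.012 0 0.015" --pt "0 0 0 -0.0005 0.01 0 0.015" --pt "0 0 0 -0.0003 0.006 0 0.015" --pt "0 0 0 0 0 0 0.015"

```text
clock: 17.05
eef_pos: [479.9, -54.2, 54.0]
tool_rot: [3.139, -0.001, 0.042]
force: [-1.7, 1.0, 6.7]
width: 22.8
gripper_force: 58.8
```

```bash
python3 chk.py
```

```text
wrist disc 45812 [559.  -48.9  41.7] ((585.3801879882812, -49.46767044067383), 69.68318176269531) n [   0.3   -0.6 1000. ] rim 4650 ((581.16552734375, -49.634735107421875), 19.061450958251953) [573.9 -50.   91.4]
knob 5062 [482.6 -53.8  86.2] ((487.22515869140625, -53.605369567871094), 24.733320236206055)
pinpoint knob 0.58 [480.9 -52.6  70.8]
top disc 516 [606.7 -20.7  41.8] ((587.377197265625, -49.10799026489258), 69.2354965209961) n [   -1.2     0.2 -1000. ] rim 0 0 0
knob 0 0 0
pinpoint knob 0.66 [478.1 -57.   70.4]
[   8.9   69.5   -5.2  211.6   11.    33.2 -158.4] [480.  -54.6  54. ] [-1.   1.3  7.5] 17.15
```

Call:
move_arm --pt "0 0 0 -0.0002 0.004 0 0.015" --pt "0 0 0 0 0.002 0 0.015" --pt "0 0 0 0 0 0 0.015"

```text
clock: 17.55
eef_pos: [479.8, -49.9, 54.0]
tool_rot: [3.138, -0.001, 0.04]
force: [-0.8, -1.0, 7.5]
width: 22.3
gripper_force: 58.9
```

Call:
move_arm --pt "0 0 0 0 0.002 0 0.015" --pt "0 0 0 0 0 0 0.015"

```text
clock: 17.75
eef_pos: [479.7, -47.9, 54.0]
tool_rot: [3.138, -0.001, 0.04]
force: [-2.3, -1.1, 6.8]
width: 22.6
gripper_force: 58.9
```

Call:
move_arm --pt "0 0 0 0 0.002 0 0.015" --pt "0 0 0 0 0 0 0.015"

```text
clock: 17.95
eef_pos: [479.6, -45.7, 54.0]
tool_rot: [3.138, -0.001, 0.04]
force: [-1.2, 0.3, 6.5]
width: 22.8
gripper_force: 58.9
```

Call:
move_arm --pt "0 0 0 0 0.002 0 0.015" --pt "0 0 0 0 0 0 0.015"

```text
clock: 18.15
eef_pos: [479.5, -43.5, 54.0]
tool_rot: [3.138, -0.001, 0.041]
force: [-0.8, -0.4, 7.8]
width: 22.3
gripper_force: 58.9
```

Call:
move_arm --pt "0 0 0 0 0.0015 0 0.015" --pt "0 0 0 0 0 0 0.015"

```text
clock: 18.35
eef_pos: [479.5, -42.0, 54.0]
tool_rot: [3.138, -0.001, 0.041]
force: [-0.8, -0.6, 6.9]
width: 22.3
gripper_force: 58.9
```

Call:
move_arm --pt "0 0 0 0 0.001 0 0.015" --pt "0 0 0 0 0 0 0.015"

```text
clock: 18.55
eef_pos: [479.4, -41.2, 54.0]
tool_rot: [3.138, -0.0, 0.04]
force: [-1.6, -1.2, 6.9]
width: 22.7
gripper_force: 58.9
```

```bash
python3 - <<'E'
from h import *
Rn,p,s=cur(); print(p,s["force"])
y=np.array([-.04,.999,0]); 
c=eyes.calibration("scene"); im,d=eyes.get_image("scene"); cv2.imwrite("pics/s3.png",cv2.resize(im[150:280,180:330],None,fx=5,fy=4.6,interpolation=cv2.INTER_CUBIC))
for n in ("wrist","scene"):
    c=eyes.calibration(n); im,d=eyes.get_image(n); P=cloud(c,d,d>0); v,u=np.nonzero(d>0); hsv=cv2.cvtColor(im,cv2.COLOR_BGR2HSV)[v,u]
    w=(abs(P[:,0]-446)<22)&(abs(P[:,1]+42)<18)&(hsv[:,2]>170)&(hsv[:,1]<60)&(P[:,2]<16); print(n,"mark",w.sum(),P[w].mean(0) if w.any() else 0)
    w=(abs(P[:,0]-465)<40)&(abs(P[:,1]+42)<25)&(hsv[:,2]>170)&(hsv[:,1]<60)&(abs(P[:,2]-36)<4); print("dash",w.sum(),P[w].mean(0) if w.any() else 0)
E
python3 chk.py
```

```text
[479.4 -41.2  54. ] [-1.6 -1.2  6.9]
wrist mark 0 0
dash 0 0
scene mark 15 [436.3 -42.7   9.4]
dash 0 0
wrist disc 45795 [558.5 -35.8  41.7] ((585.7766723632812, -36.39085388183594), 69.79884338378906) n [   0.5   -0.7 1000. ] rim 4662 ((580.25537109375, -36.723045349121094), 19.1380615234375) [573.4 -36.9  91.4]
knob 5047 [482.1 -40.8  86.2] ((486.85400390625, -40.56563186645508), 24.790420532226562)
pinpoint knob 0.93 [478.8 -40.5  71.3]
top disc 492 [606.   -5.6  41.7] ((585.3436279296875, -37.1722297668457), 69.21363067626953) n [   -1.1    -0.4 -1000. ] rim 0 0 0
knob 0 0 0
pinpoint knob 0.67 [480.4 -39.9  71.3]
[   5.7   69.4   -4.6  212.1   10.2   32.8 -160.7] [479.4 -41.2  54. ] [-1.1 -0.8  8. ] 18.8
```

View pics/s3.png

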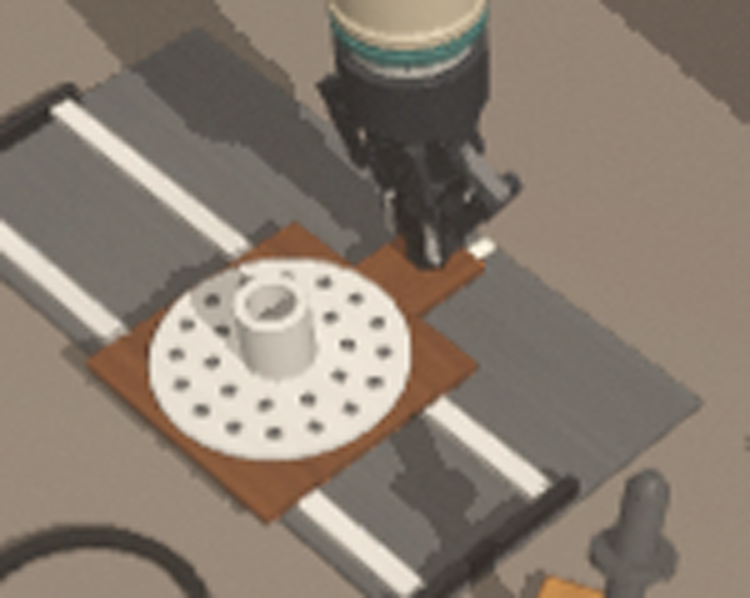

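The trivet is level with the mark (482,248) to within about 1 mm, and the plate is flat on it. Releasing the knob.

Call:
move_arm --pt "0 0 0 0 0 0 0.03" --pt "0 0 0 0 0 0 0.06" --pt "0 0 0 0 0 0 0.085" --pt "0 0 0 0 0 0 0.085" --pt "0 0 0 0 0 0 0.085"

```text
clock: 19.4
eef_pos: [479.1, -40.8, 52.9]
tool_rot: [3.139, 0.001, 0.041]
force: [0.1, -0.9, 0.9]
width: 84.7
gripper_force: 0.0
```

Call:
move_arm --pt "0 0 0 0 0 0.02 0.085" --pt "0 0 0 0 0 0.03 0.085" --pt "0 0 0 0 0 0.04 0.085" --pt "0 0 0 0 0 0.03 0.085" --pt "0 0 0 0 0 0 0.085"

```text
clock: 19.9
eef_pos: [481.7, -40.9, 176.5]
tool_rot: [3.138, -0.007, 0.041]
force: [0.4, 0.4, 0.0]
width: 84.9
gripper_force: 0.0
```

```bash
python3 chk.py
python3 - <<'E'
from h import *
for n in ("wrist","scene"):
    c=eyes.calibration(n); im,d=eyes.get_image(n); P=cloud(c,d,d>0); v,u=np.nonzero(d>0); hsv=cv2.cvtColor(im,cv2.COLOR_BGR2HSV)[v,u]
    for nm,lo,hi in (("mark",2,20),("dash",28,44),("knob",80,92)):
        w=(abs(P[:,0]-460)<40)&(abs(P[:,1]+42)<25)&(P[:,2]>lo)&(P[:,2]<hi)&((nm=="knob")|((hsv[:,2]>150)&(hsv[:,1]<60))); print(n,nm,w.sum(),P[w].mean(0) if w.any() else 0)
E
```

```text
wrist disc 20367 [568.9 -35.4  41.7] ((585.7177734375, -36.48094940185547), 69.89583587646484) n [   -0.4     0.4 -1000. ] rim 2491 ((585.6802368164062, -36.596309661865234), 20.05419921875) [586.2 -36.3  91.4]
knob 931 [479.4 -40.9  85.5] ((478.59515380859375, -40.89089584350586), 11.93654727935791)
pinpoint knob 0.84 [478.3 -42.6  72.9]
top disc 375 [589.9  -0.3  41.7] ((592.9384765625, -13.09238052368164), 61.38871383666992) n [   5.    -1.4 1000. ] rim 7 ((581.4473876953125, -21.48336410522461), 8.881387710571289) [581.8 -20.6  90.6]
knob 37 [474.9 -41.   85.8] ((474.9515380859375, -41.50334930419922), 11.233736038208008)
[   8.5   47.7   -8.5  203.9    7.1   62.8 -157.8] [479.2 -40.9 173.3] [ 0.1  0.1 -0.3] 20.0
wrist mark 43 [433.9 -42.7   8.4]
wrist dash 0 0
wrist knob 991 [479.5 -40.9  85.4]
scene mark 23 [434.2 -45.5   7.2]
scene dash 1 [457.4 -43.9  32.6]
scene knob 56 [478.9 -39.   85.9]
```

```bash
python3 -c "
from h import *
print(ctrl.finish_job())"
```

```text
the job is handed in; nothing more can be done
None
```

I handed the job in at about 20 s. The aluminium plate sits flat on the trivet over its pin, and the trivet is level with the white stop mark to within about 1 mm. I saw no clear force change to confirm the click, and no verdict came back.

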